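# Find the high spot on a seed mill's runner stone with a dial gauge

### The job

The runner stone of the seed mill is out of round. Take the lid off the hopper and lay it flat, knob up, on the blue tile, then lift the hopper out and stand it upright in the stone dish. Slide the dial gauge fully home against its stop so that its plunger presses on the rim, turn the stone by its handle at least one whole turn in one direction, and leave it at rest with its highest spot (the largest reading) under the plunger, without disturbing the jar or spoon rest.

Things in the scene. Friction and masses are not known exactly. Their poses are not given: they have to be found in the camera images.
- mill: Stone hand seed mill, fixed. Origin on its vertical axis at the underside of the bed stone (200 mm across, 48 mm high); z up; +y points from the axis to the dial gauge, whose slide and plunger run along this line.
- runner_top (a point): Centre of the runner stone's top face, on the mill's axis, 94 mm above the mill's underside, at the mouth of the eye, a recess 46 mm wide and 14 mm deep. The top 18 mm is a round crown 156 mm across; below it, from 50 to 76 mm, the rim, about 172 mm across, out of round by 6 mm with two humps, one 2 mm higher than the other; where they lie differs from start to start.
- runner (a joint): Turn of the runner stone about the mill's axis, rad, no limits, counter-clockwise from above positive, counting on over whole turns. At 0 the handle lies on the mill's -y side, away from the gauge; it starts within 0.7 rad of that. About 2 N at the handle turns it; it stays where it is left.
- handle_mid (a point): Centre of the runner's upright wooden handle, 24 mm across, 62 mm high (97 to 159 mm above the mill's underside), 62 mm from the mill's axis. The wooden grip spins freely on its pin, so a hand can hold it and carry it round the circle without turning. Its yaw means nothing.
- lid_mid (a point): Middle of the hopper's round wooden lid, half-way up its 41 mm; z up through the knob. From its underside: a plug 46 mm across, 5 mm high, loose in the hopper's mouth; a disc 66 mm across up to 11 mm; a round knob 20 mm across from 11 to 41 mm. It starts on the hopper, this point 179.5 mm above the mill's underside. 80 g.
- hopper_mid (a point): Middle of the wooden feed hopper, half-way up its 84 mm; z up. From its underside: a spout 38 mm across, 14 mm high, loose in the runner's eye (it does not turn with the stone); a shoulder 55 mm across; a round body 60 mm across (wall 5 mm) from 34 mm to the rim at 84 mm, to grip across. This point starts 122 mm above the mill's underside. About 140 g.
- gauge_knob (a point): Centre of the upright steel knob, 18 mm across, 42 to 100 mm above the mill's underside, on the gauge's carriage, to grip or push. It is 240 mm from the mill's axis when fully back, 210 mm when home. The dial (57 mm across, top 75 mm up, white face upwards) is centred 55 mm nearer the stone.
- carriage (a joint): Travel of the gauge's carriage towards the stone, m: 0 fully back, 0.030 fully home against its stop. It starts 0 to 8 mm from fully back, its plunger clear of the stone. It slides stiffly (5 N) and stays where it is left.
- dial (a joint): Turn of the dial's red needle, rad, clockwise from above as the sprung plunger (0.6 to 1.6 N) is pressed in; one turn, 6.283, is the plunger's full 10 mm. At 0 it points to the wide mark, away from the stone. With the gauge home it follows the rim all the way round, between about 0.8 and 4.5 rad.
- tile: Square blue ceramic tile 300 x 300 mm, 10 mm thick, fixed; origin at the centre of its underside, axes along its edges. Dish, jar and spoon rest stand on three of its quarters (centres 74 mm along x and y from the middle), in any order; the quarter at +x +y is bare.
- dish_in (a point): Centre of the flat inner floor, about 88 mm across, of the polished stone dish (136 mm across, 24 mm high) on the tile; the floor is 18 mm above the bench.
- jar: White clay seed jar, squat, 100 mm across and 85 mm high, on the tile; origin at the centre of its underside. Not to be disturbed.
- spoon_rest: Dark wooden spoon rest 100 x 62 x 14 mm on the tile; origin at the centre of its underside. Not to be disturbed.
Things that resemble listed ones, but are neither listed nor needed, are in the scene too. What is shaped like the part that bears hopper_mid but purple is not meant.

How it is judged:
By the outcome, as a careful person would: the job done as asked, in the order asked, and still so for the second after the job is handed in, with the robot touching nothing.
It also fails if it takes over 72 s, if anything falls off the work surface, if the arm or the gripper's body presses on something with over 40 N, if the wrist force passes 120 N, or if a joint passes its speed limit or range.

### The arm

A 6-joint arm with a two-finger parallel gripper is mounted at the origin on the work surface. World frame = base frame: x ahead of the robot, y to its left, z up, the work surface at z = 0. Lengths are in m, angles in rad, forces in N, time in s.
With the tool pointing down it reaches from about 0.3 to 0.75 m from the base axis. Payload 8.5 kg.
Tool frame: the origin (TCP) lies between the finger pads; the fingertips stand 8 mm ahead of it and the grasp point (between the pads) lies 11 mm behind it; z points along the fingers, y is the line along which they close (so a half turn about z gives the same grasp; the last joint's range is limited). The gripper opens to 88 mm and grips with 3 to 60 N. Pads are 18 mm wide; open, the fingers measure 123 mm over their backs; the gripper's body (75 mm by 187 mm) begins 45 mm behind the grasp point.
Start: joints at [-1.363, 0.381, 1.297, -0, 1.464, -0.215], TCP at [0.226, -0.502, 0.247] pointing down, gripper open.
Joint ranges: [-3.11, 3.11], [-0.89, 2.33], [0.22, 2.48], [-1.42, 4.56], [0.17, 2.85], [-2.88, 2.88]. Speed limits (rad/s): [2.39, 2.39, 3.14, 3.14, 3.14, 3.14].

### API

Orientations are given as a 3x3 rotation matrix whose columns are the frame's x, y, z axes.
In Python, from bench import ctrl gives the robot as it stands.
- The arm moves only by the tool send_rows, never from a script. Its argument "commands" is one flat list of numbers, 7 for each row, row after row: the turn, a rotation vector about the world's x, y, z in degrees, then the shift along the world's x, y, z in m, then the finger opening in m, from 0 to 0.0881. A call has 1 to 20 rows; each row is the pose to reach, as a shift and turn from the pose commanded when the call began; what a row does not reach only later rows make up. A row lasts 1/8 s, in which the tool goes at most 62.5 mm and 10.7 degrees, less where a joint would pass 70% of its speed; a pose out of reach is approached as far as the arm can. A call with a gripper value outside its range is refused whole. The fingers move at their own pace and stop on an object; "squeeze" is the grip in N (left out, the last holds). Time passes only in rows, so rows that repeat a pose let the fingers close. It gives the time, the measured TCP pose, the force, the opening and the grip force at its end, in the units of the state.
- ctrl.get_state(): the state, without advancing time (a new reading comes with each control period).
- ctrl.capture(name): name is "scene" or "top" or "wrist"; returns the picture (480x640x3 uint8, red, green, blue); there is no depth.
- ctrl.calibration(name): a dict with "fovy" (degrees; the focal length in pixels is half the picture's height over the tangent of half this angle, whatever the lens; pixels are square), "cx", "cy" (the principal point, pixels), "extrinsics" (4x4, takes a point from camera to world coordinates). Camera axes: x right, y up, looking along -z (the intrinsics and any distortion apply to the point x, -y, -z); pixel columns grow to the right and rows downward; lengths in m; the calibration is good to about 2 mm. The wrist camera is an equidistant fisheye: a pixel r from the principal point sees the ray r / f radians off the axis. A picture is of the moment at which its call begins: read the wrist's pose just before it. calibration takes no time and is no camera call; for the wrist camera it gives the pose at the moment of the call.
- ctrl.finish_job(): hands the job in; it is judged then, once.
The state is a dict: "time": time; "joints": joint angles; "joint_vel": joint speeds; "joint_efforts": joint torques, N m; "tcp_pos": TCP position; "orientation": TCP orientation; "contact_force": force on the tool from outside, world axes, zero at the start; "torque": the same for the moment, N m; "gripper_width": finger opening in m; "finger_force": force on a finger pad.
Only numpy, scipy, OpenCV 4.12 (cv2) and the standard library are available. Lean on these libraries where they do the work, as an engineer would, in place of code of your own. Each camera call takes 0.05 s, during which the arm holds its last target. There are 200 camera calls.

## Working session

There is one attempt and no reset: what is moved stays moved. The work goes in short steps, Python scripts to look and compute and a tool call to move; the robot and the scene stay as the last step left them, time stands still between calls to the robot, and variables do not carry over. Pictures are saved under pics/ and viewed, at most 10 in all, crops included, and the job is handed in when it is done.

Besides the shell and the picture viewer there is one more tool, called after "Request:" in YAML: its name, and indented under it one key for each argument. send_rows: Moves the arm, as the interface text tells. Its arguments: {"type":"object","properties":{"commands":{"type":"array"},"squeeze":{"type":"number"}},"required":["commands"]}

```bash
mkdir -p pics; ls
cat > h.py <<'E'
import numpy as np, cv2
from bench import ctrl
def ray(cal,u,v,fish=False):
    f=240/np.tan(np.radians(cal["fovy"])/2); x=(u-cal["cx"]); y=(v-cal["cy"])
    if fish:
        r=np.hypot(x,y); t=r/f; d=np.array([np.sin(t)*x/max(r,1e-9),-np.sin(t)*y/max(r,1e-9),-np.cos(t)])
    else: d=np.array([x/f,-y/f,-1])
    E=np.array(cal["extrinsics"]); return E[:3,3],E[:3,:3]@d
def at(name,u,v,z,cal=None):
    o,d=ray(cal or ctrl.calibration(name),u,v,name=="wrist"); return o+d*(z-o[2])/d[2]
def proj(name,p,cal=None):
    cal=cal or ctrl.calibration(name);E=np.array(cal["extrinsics"]);q=E[:3,:3].T@(np.array(p)-E[:3,3])
    f=240/np.tan(np.radians(cal["fovy"])/2)
    if name=="wrist":
        r=np.hypot(q[0],q[1]);t=np.arctan2(r,-q[2]);return np.array([cal["cx"]+f*t*q[0]/r,cal["cy"]-f*t*q[1]/r])
    return np.array([cal["cx"]+f*q[0]/-q[2],cal["cy"]-f*q[1]/-q[2]])
def save(name,fn,crop=None,k=1):
    im=ctrl.capture(name)[:,:,::-1]
    cv2.imwrite("pics/raw_"+fn,im)
    if crop: x0,y0,x1,y1=crop; im=im[y0:y1,x0:x1]
    cv2.imwrite("pics/"+fn,cv2.resize(im,None,fx=k,fy=k,interpolation=cv2.INTER_CUBIC))
E
python3 - <<'E'
from h import *
save("top","t0.png");save("scene","s0.png")
for n in("top","scene"):
    c=ctrl.calibration(n);print(n,c["fovy"],c["cx"],c["cy"],np.round(c["extrinsics"],3).tolist())
print(ctrl.get_state())
E
```

```text
pics
top 49.28426368245662 316.8816893177497 250.8889364456544 [[0.018, 0.995, -0.103, 0.458], [-1.0, 0.017, -0.012, -0.01], [-0.01, 0.103, 0.995, 1.408], [0.0, 0.0, 0.0, 1.0]]
scene 52.83699958632909 321.888281611171 234.87196633133493 [[0.657, -0.563, 0.502, 1.02], [0.754, 0.498, -0.428, -0.365], [-0.009, 0.66, 0.752, 0.802], [0.0, 0.0, 0.0, 1.0]]
{'time': 0.1, 'joints': array([-1.36328657e+00,  3.81112901e-01,  1.29815317e+00, -2.69135617e-06,
        1.46359437e+00, -2.15312141e-01]), 'joint_vel': array([ 9.76777986e-06, -1.26155081e-03, -1.63570589e-03,  2.55874288e-04,
        9.62217999e-04,  9.45215064e-04]), 'joint_efforts': array([ 4.10803143e-03, -4.38654685e+01, -2.24909717e+01,  7.14274915e-02,
        3.41812964e-02, -6.77981438e-05]), 'tcp_pos': array([ 0.22562518, -0.50132815,  0.24621867]), 'orientation': array([[ 9.11934563e-01,  4.10335575e-01, -2.63810730e-04],
       [ 4.10335572e-01, -9.11933759e-01,  1.24002850e-03],
       [ 2.68249897e-04, -1.23907578e-03, -9.99999196e-01]]), 'contact_force': array([-0.71115524, -0.59457542,  0.10423785]), 'torque': array([-0.01086396,  0.04186699, -0.05448486]), 'finger_force': 0.0, 'gripper_width': 0.08805464244230866}
```

View pics/t0.png

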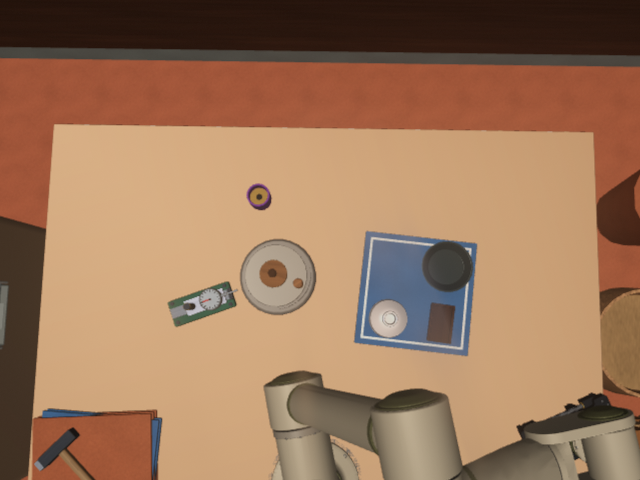

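View pics/s0.png

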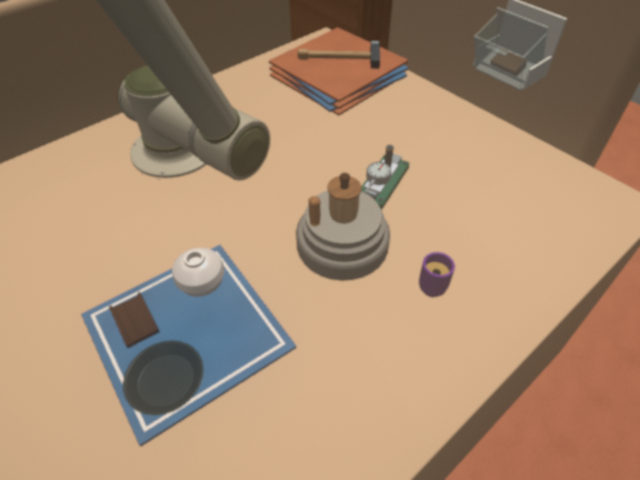

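The top view shows the mill at about (278,277) with the gauge to its left, its knob near (190,307). The tile is at (416,294): dish (447,266), jar (389,319), spoon rest (441,324), and the upper-left quarter is bare. I'll enlarge a crop to measure from.

Run:
```python
import cv2
im=cv2.imread("pics/raw_t0.png")
c=im[225:365,160:330];d=im[225:365,345:485]
cv2.imwrite("pics/t1.png",cv2.resize(c,None,fx=4.5,fy=4,interpolation=cv2.INTER_CUBIC)[:,:] if 0 else cv2.resize(c,None,fx=4,fy=4,interpolation=cv2.INTER_CUBIC))
cv2.imwrite("pics/t2.png",cv2.resize(d,None,fx=4,fy=4,interpolation=cv2.INTER_CUBIC))
```

```text
(no output)
```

View pics/t1.png

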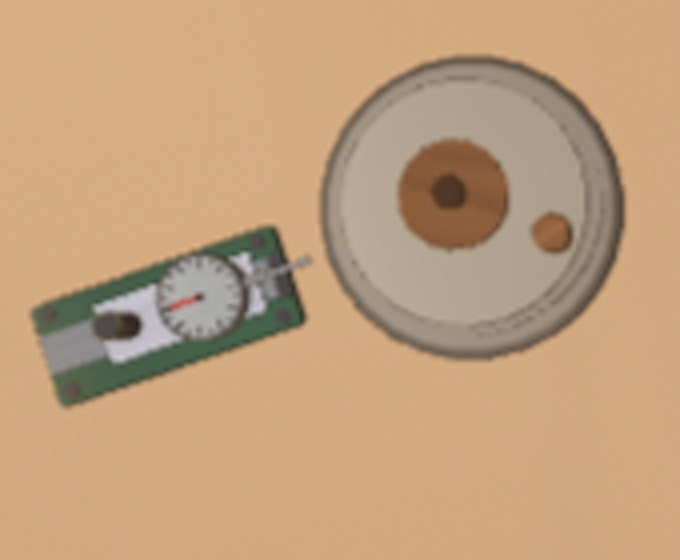

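View pics/t2.png

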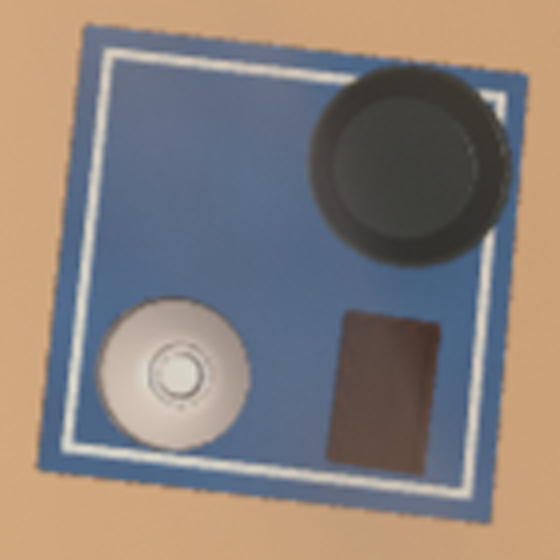

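The mill crop (origin 160,225; scale 4) shows the bed circle centred at (472,207), the lid knob top at (449,191), the handle top at (553,232) and the gauge knob's top end at (104,325). The tile crop (origin 345,225) shows the corners at (85,25), (528,73), (492,522), (38,468) and the dish rim centred at (410,166).

Run:
```python
from h import *
c=ctrl.calibration("top")
def P(u,v,z,o): return at("top",(u+.5)/4-.5+o[0],(v+.5)/4-.5+o[1],z,c)
M=(160,225);T=(345,225)
bed=P(472.5,207,.048,M);lid=P(449,191,.200,M);disc=P(453,194,.187,M);h=P(553,232,.159,M);k=P(104,325,.1,M)
print("bed r",np.linalg.norm(P(320,207,.048,M)-P(625,207,.048,M)))
for n,p in dict(bed=bed,lidtop=lid,disc=disc,handle=h,knob=k,dial=P(202,297,.075,M)).items(): print(n,p.round(4))
print("handle r",np.linalg.norm((h-lid)[:2]),"knob r",np.linalg.norm((k-lid)[:2]),np.linalg.norm((k-bed)[:2]))
g=k-(bed+lid)/2;print("y dir deg",np.degrees(np.arctan2(g[1],g[0])), "handle dir",np.degrees(np.arctan2(*(h-lid)[1::-1])))
a,b,cc,d=[P(*q,.018,M) for q in [(30,312),(275,227),(303,322),(66,407)]]
for s,t in((a,b),(d,cc)): print("base edge dir",np.degrees(np.arctan2(*(s-t)[1::-1])))
C=[P(*q,.01,T) for q in[(85,25),(528,73),(492,522),(38,468)]]
t=np.mean(C,0);print("tile",t.round(4),[round(np.linalg.norm(C[i]-C[i-1]),4) for i in range(4)])
x=(C[0]+C[1]-C[2]-C[3])/2;an=np.degrees(np.arctan2(x[1],x[0]));y=(C[0]+C[3]-C[1]-C[2])/2
print("x dir",an,"y dir",np.degrees(np.arctan2(y[1],y[0])))
x/=np.linalg.norm(x);y/=np.linalg.norm(y)
print("bare",(t+.074*(x+y)).round(4),"dish pred",(t+.074*(x-y)).round(4),"dish meas",P(410,166,.034,T).round(4),P(405,167,.018,T).round(4))
```

```text
bed r 0.19851230113012489
bed [0.5299 0.1067 0.048 ]
lidtop [0.5308 0.1075 0.2   ]
disc [0.5299 0.1064 0.187 ]
handle [0.51   0.0487 0.159 ]
knob [0.4495 0.33   0.1   ]
dial [0.4682 0.2749 0.075 ]
handle r 0.06233915826003194 knob r 0.23691038881504453 0.2373371802798384
y dir deg 109.93232694136856 handle dir -109.56781608612023
base edge dir 110.22997452634047
base edge dir 110.76304853631507
tile [ 0.4969 -0.2589  0.01  ] [np.float64(0.2966), np.float64(0.2982), np.float64(0.2984), np.float64(0.2994)]
x dir -5.377142928919073 y dir 84.55155973389292
bare [ 0.5776 -0.1922  0.01  ] dish pred [ 0.5636 -0.3395  0.01  ] dish meas [ 0.5655 -0.3363  0.034 ] [ 0.566  -0.3368  0.018 ]
```

Request:
send_rows:
  commands: [0,0,-30,0.304,0.608,0.01,0.06,0,0,-30,0.304,0.608,0.01,0.06,0,0,-30,0.304,0.608,0.01,0.06,0,0,-30,0.304,0.608,0.01,0.06,0,0,-30,0.304,0.608,0.01,0.06,0,0,-30,0.304,0.608,0.01,0.06,0,0,-30,0.304,0.608,0.01,0.06,0,0,-30,0.304,0.608,0.01,0.06,0,0,-30,0.304,0.608,0.01,0.06,0,0,-30,0.304,0.608,0.01,0.06,0,0,-30,0.304,0.608,0.01,0.06,0,0,-30,0.304,0.608,0.01,0.06,0,0,-30,0.304,0.608,0.01,0.06,0,0,-30,0.304,0.608,0.01,0.06,0,0,-30,0.304,0.608,0.01,0.06]
  squeeze: 15

```text
time: 1.98
tcp_pos: [0.5295, 0.1055, 0.257]
orientation: [[0.995, -0.102, 0.0], [-0.102, -0.995, -0.0], [0.0, 0.0, -1.0]]
contact_force: [0.4, 0.0, -0.4]
gripper_width: 0.0601
finger_force: 0.0
```

Run:
```python
from h import *
s=ctrl.get_state();c=ctrl.calibration("wrist");save("wrist","w1.png")
print(s["tcp_pos"],s["joints"].round(3),s["orientation"].round(3).tolist(),c["fovy"],c["cx"],c["cy"],np.round(c["extrinsics"],3).tolist())
for p in[(.530,.107,.2),(.51,.0487,.159),(.4495,.33,.1),(.468,.275,.075)]: print(p,proj("wrist",p,c).round(1))
```

```text
[0.52950468 0.10546981 0.256961  ] [-0.023  0.356  1.307 -0.     1.479  1.65 ] [[0.995, -0.102, 0.0], [-0.102, -0.995, -0.0], [0.0, 0.0, -1.0]] 65.70646984690485 318.81147892189966 242.91522634413056 [[-0.101, 0.944, 0.315, 0.612], [-0.995, -0.096, -0.032, 0.097], [0.0, -0.316, 0.949, 0.394], [0.0, 0.0, 0.0, 1.0]]
(0.53, 0.107, 0.2) [315.1 271.9]
(0.51, 0.0487, 0.159) [402.1 267. ]
(0.4495, 0.33, 0.1) [110.5 322.3]
(0.468, 0.275, 0.075) [159.3 293.4]
```

View pics/w1.png

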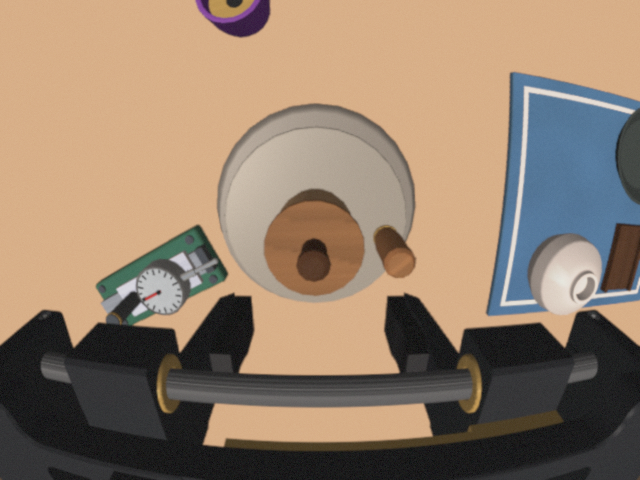

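The wrist view shows the lid knob top at (314,268), the handle top at (400,262) and the dial at (160,292). All three are within 5 px of the predictions, so I'll take the lid.

Request:
send_rows:
  commands: [0,0,0,0.001,0.0015,-0.03,0.06,0,0,0,0.001,0.0015,-0.055,0.06,0,0,0,0.001,0.0015,-0.077,0.06,0,0,0,0.001,0.0015,-0.077,0.06,0,0,0,0.001,0.0015,-0.077,0.0,0,0,0,0.001,0.0015,-0.077,0.0,0,0,0,0.001,0.0015,-0.077,0.0,0,0,0,0.001,0.0015,-0.077,0.0,0,0,0,0.001,0.0015,-0.07,0.0,0,0,0,0.001,0.0015,-0.05,0.0,0,0,0,0.001,0.0015,-0.02,0.0,0,0,0,0.001,0.0015,-0.02,0.0]
  squeeze: 15

```text
time: 3.52
tcp_pos: [0.5314, 0.108, 0.2387]
orientation: [[0.995, -0.101, 0.004], [-0.101, -0.995, -0.0], [0.004, -0.0, -1.0]]
contact_force: [-0.6, 0.7, -0.8]
gripper_width: 0.0183
finger_force: 15.0
```

Request:
send_rows:
  commands: [0,0,0,0.008,-0.05,0,0.0,0,0,0,0.016,-0.11,0,0.0,0,0,0,0.025,-0.17,0,0.0,0,0,0,0.035,-0.23,0,0.0,0,0,0,0.042,-0.275,0,0.0,0,0,0,0.046,-0.3,0,0.0,0,0,0,0.046,-0.3,-0.01,0.0,0,0,0,0.046,-0.3,-0.06,0.0,0,0,0,0.046,-0.3,-0.11,0.0,0,0,0,0.046,-0.3,-0.155,0.0,0,0,0,0.046,-0.3,-0.185,0.0,0,0,0,0.046,-0.3,-0.198,0.0,0,0,0,0.046,-0.3,-0.203,0.0,0,0,0,0.046,-0.3,-0.205,0.0,0,0,0,0.046,-0.3,-0.205,0.0]

```text
time: 5.4
tcp_pos: [0.577, -0.1921, 0.0326]
orientation: [[0.995, -0.101, 0.001], [-0.101, -0.995, -0.001], [0.001, 0.001, -1.0]]
contact_force: [-0.4, 0.3, -0.4]
gripper_width: 0.0181
finger_force: 15.0
```

Request:
send_rows:
  commands: [0,0,0,0,0,-0.001,0.0,0,0,0,0,0,-0.002,0.0,0,0,0,0,0,-0.002,0.0]

```text
time: 5.78
tcp_pos: [0.5774, -0.1923, 0.0318]
orientation: [[0.995, -0.101, 0.003], [-0.101, -0.995, -0.001], [0.003, 0.001, -1.0]]
contact_force: [-2.3, 1.5, 12.3]
gripper_width: 0.0184
finger_force: 15.0
```

Request:
send_rows:
  commands: [0,0,0,0,0,0.0,0.05,0,0,0,0,0,0.0,0.05,0,0,0,0,0,0.01,0.06,0,0,0,0,0,0.05,0.07,0,0,0,0,0,0.11,0.088,0,0,0,0,0,0.17,0.088,0,0,10,0,0,0.215,0.088,0,0,20,-0.008,0.05,0.215,0.088,0,0,30,-0.016,0.11,0.215,0.088,0,0,40,-0.025,0.17,0.215,0.088,0,0,50,-0.036,0.23,0.215,0.088,0,0,60,-0.042,0.275,0.215,0.088,0,0,70,-0.0465,0.299,0.215,0.088,0,0,76,-0.0465,0.299,0.215,0.088,0,0,76,-0.0465,0.299,0.215,0.088]
  squeeze: 20

```text
time: 7.65
tcp_pos: [0.53, 0.1072, 0.2453]
orientation: [[0.339, 0.941, 0.001], [0.941, -0.339, -0.0], [0.0, 0.001, -1.0]]
contact_force: [0.5, -0.0, -0.5]
gripper_width: 0.0879
finger_force: 0.0
```

Run:
```python
from h import *
s=ctrl.get_state();c=ctrl.calibration("wrist");im=ctrl.capture("wrist")[:,:,::-1];cv2.imwrite("pics/raw_w2.png",im)
t=ctrl.capture("top")[:,:,::-1];cv2.imwrite("pics/raw_t3.png",t)
a=cv2.resize(im,(600,450));b=cv2.resize(t[220:370,340:490],(200,200));o=np.zeros((450,800,3),np.uint8);o[:,:600]=a;o[:200,600:]=b;cv2.imwrite("pics/c2.png",o)
print(s["tcp_pos"],s["joints"].round(3))
for p in[(.530,.107,.164),(.51,.0487,.159)]: print(p,(proj("wrist",p,c)*600/640).round(1))
```

```text
[0.53003484 0.10716269 0.24525499] [-0.02   0.365  1.326 -0.     1.45   0.326]
(0.53, 0.107, 0.164) [298.5 240.9]
(0.51, 0.0487, 0.159) [299.7 314.8]
```

View pics/c2.png

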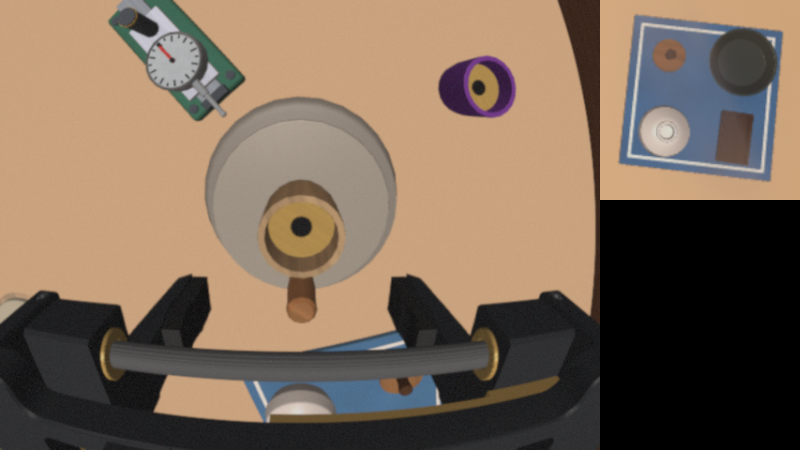

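The hopper rim sits at (301,236) and the handle at (301,308), both as predicted, with the lid lying in the bare quarter. I'll take the hopper.

Request:
send_rows:
  commands: [0,0,0,0.0,0.001,-0.04,0.088,0,0,0,0.0,0.001,-0.08,0.088,0,0,0,0.0,0.001,-0.1,0.088,0,0,0,0.0,0.001,-0.111,0.088,0,0,0,0.0,0.001,-0.111,0.088,0,0,0,0.0,0.001,-0.111,0.04,0,0,0,0.0,0.001,-0.111,0.04,0,0,0,0.0,0.001,-0.111,0.04,0,0,0,0.0,0.001,-0.111,0.04,0,0,0,0.0,0.001,-0.105,0.04,0,0,0,0.0,0.001,-0.09,0.04,0,0,0,0.0,0.001,-0.06,0.04,0,0,0,0.0,0.001,-0.02,0.04,0,0,0,0.0,0.001,0.005,0.04,0,0,0,0.0,0.001,0.005,0.04]
  squeeze: 20

```text
time: 9.62
tcp_pos: [0.5306, 0.108, 0.2519]
orientation: [[0.338, 0.941, 0.004], [0.941, -0.338, -0.0], [0.001, 0.004, -1.0]]
contact_force: [-0.8, 0.4, -1.6]
gripper_width: 0.0619
finger_force: 20.0
```

Request:
send_rows:
  commands: [0,0,0,0.002,-0.03,0,0.04,0,0,0,0.006,-0.08,0,0.04,0,0,0,0.01,-0.14,0,0.04,0,0,0,0.015,-0.2,0,0.04,0,0,0,0.02,-0.26,0,0.04,0,0,0,0.025,-0.32,0,0.04,0,0,0,0.03,-0.38,0,0.04,0,0,0,0.033,-0.425,0,0.04,0,0,0,0.034,-0.4455,0,0.04,0,0,0,0.034,-0.4455,-0.01,0.04,0,0,0,0.034,-0.4455,-0.05,0.04,0,0,0,0.034,-0.4455,-0.1,0.04,0,0,0,0.034,-0.4455,-0.14,0.04,0,0,0,0.034,-0.4455,-0.163,0.04,0,0,0,0.034,-0.4455,-0.172,0.04,0,0,0,0.034,-0.4455,-0.175,0.04,0,0,0,0.034,-0.4455,-0.177,0.04,0,0,0,0.034,-0.4455,-0.177,0.04]

```text
time: 11.88
tcp_pos: [0.5643, -0.3376, 0.0734]
orientation: [[0.338, 0.941, 0.001], [0.941, -0.338, -0.001], [-0.0, 0.001, -1.0]]
contact_force: [-0.4, 1.2, -1.1]
gripper_width: 0.062
finger_force: 20.0
```

Request:
send_rows:
  commands: [0,0,0,0,0,-0.001,0.04,0,0,0,0,0,-0.002,0.04,0,0,0,0,0,-0.0025,0.04,0,0,0,0,0,-0.0025,0.04]

```text
time: 12.38
tcp_pos: [0.5644, -0.3378, 0.0714]
orientation: [[0.338, 0.941, 0.001], [0.941, -0.338, -0.001], [-0.001, 0.001, -1.0]]
contact_force: [-2.0, 0.3, 5.9]
gripper_width: 0.0619
finger_force: 20.0
```

Request:
send_rows:
  commands: [0,0,0,0,0,0,0.088,0,0,0,0,0,0,0.088,0,0,0,0,0,0.0,0.088,0,0,0,0,0,0.03,0.088,0,0,0,0,0,0.08,0.088,0,0,0,0,0,0.14,0.088,0,0,5,-0.006,0.03,0.18,0.088,0,0,10,-0.017,0.09,0.18,0.088,0,0,15,-0.027,0.15,0.18,0.088,0,0,20,-0.037,0.21,0.18,0.088,0,0,25,-0.047,0.27,0.18,0.088,0,0,30,-0.057,0.33,0.18,0.088,0,0,35,-0.067,0.39,0.18,0.088,0,0,40,-0.078,0.45,0.18,0.088,0,0,40,-0.088,0.51,0.18,0.088,0,0,40,-0.098,0.57,0.18,0.06,0,0,40,-0.108,0.63,0.18,0.05,0,0,40,-0.115,0.667,0.18,0.05,0,0,40,-0.115,0.667,0.12,0.05,0,0,40,-0.115,0.667,0.12,0.05]

```text
time: 14.88
tcp_pos: [0.4473, 0.3289, 0.1872]
orientation: [[-0.346, 0.938, -0.008], [0.938, 0.346, -0.004], [-0.001, -0.008, -1.0]]
contact_force: [-0.2, 0.5, 0.7]
gripper_width: 0.0502
finger_force: 0.0
```

Run:
```python
from h import *
s=ctrl.get_state();c=ctrl.calibration("wrist");im=ctrl.capture("wrist")[:,:,::-1]
t=ctrl.capture("top")[:,:,::-1];cv2.imwrite("pics/raw_t4.png",t)
a=cv2.resize(im,(560,420));b=cv2.resize(t[220:370,340:490],(240,240));o=np.zeros((420,800,3),np.uint8);o[:,:560]=a;o[:240,560:]=b;cv2.imwrite("pics/c3.png",o)
print(s["tcp_pos"],s["joints"].round(3))
for p in[(.4495,.33,.1),(.468,.275,.075),(.530,.107,.094)]: print(p,(proj("wrist",p,c)*560/640).round(1))
```

```text
[0.44732292 0.32894187 0.18719528] [ 0.421  0.443  1.377 -0.     1.331  0.067]
(0.4495, 0.33, 0.1) [283.3 221.4]
(0.468, 0.275, 0.075) [280.9 273.9]
(0.53, 0.107, 0.094) [280.1 415.2]
```

View pics/c3.png

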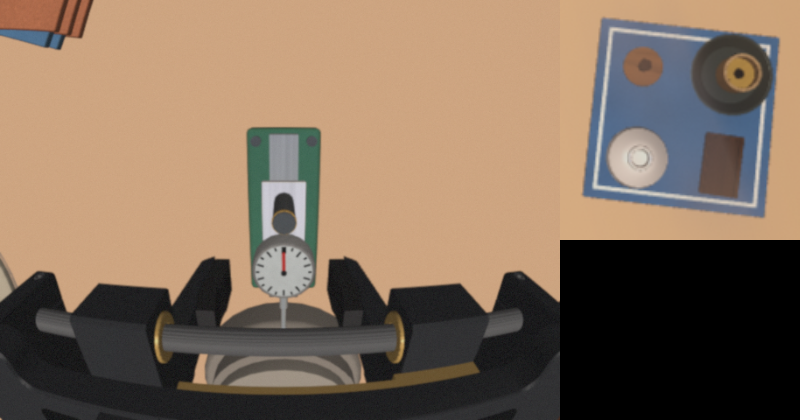

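Request:
send_rows:
  commands: [0,0,0,0,0,-0.04,0.05,0,0,0,0,0,-0.08,0.05,0,0,0,0,0,-0.105,0.05,0,0,0,0,0,-0.115,0.05,0,0,0,0,0,-0.115,0.0,0,0,0,0,0,-0.115,0.0,0,0,0,0,0,-0.115,0.0,0,0,0,0,0,-0.115,0.0,0,0,0,0.0017,-0.0047,-0.115,0.0,0,0,0,0.0035,-0.0094,-0.115,0.0,0,0,0,0.0052,-0.0141,-0.115,0.0,0,0,0,0.0069,-0.0188,-0.115,0.0,0,0,0,0.0083,-0.0225,-0.115,0.0,0,0,0,0.0083,-0.0225,-0.115,0.0]
  squeeze: 35

```text
time: 16.73
tcp_pos: [0.4582, 0.3075, 0.076]
orientation: [[-0.346, 0.938, 0.002], [0.938, 0.346, 0.002], [0.001, 0.003, -1.0]]
contact_force: [2.0, 3.8, 4.2]
gripper_width: 0.0168
finger_force: 35.0
```

Request:
send_rows:
  commands: [0,0,0,0.0007,-0.0019,0,0,0,0,0,0.0012,-0.0033,0,0,0,0,0,0.0017,-0.0047,0,0,0,0,0,0.0017,-0.0047,0,0]

```text
time: 17.23
tcp_pos: [0.4587, 0.3059, 0.0761]
orientation: [[-0.345, 0.938, 0.001], [0.938, 0.345, 0.008], [0.007, 0.004, -1.0]]
contact_force: [-3.6, 24.7, 3.8]
gripper_width: 0.0169
finger_force: 35.0
```

Request:
send_rows:
  commands: [0,0,0,0,0,0,0.05,0,0,0,0,0,0,0.05,0,0,0,0,0,0.0,0.05,0,0,0,0,0,0.04,0.05,0,0,0,0,0,0.1,0.05,0,0,0,0,0,0.15,0.05,0,0,-15,0,0,0.18,0.05,0,0,-15,0,0,0.18,0.05]

```text
time: 18.23
tcp_pos: [0.4598, 0.3022, 0.2577]
orientation: [[-0.087, 0.996, 0.004], [0.996, 0.087, 0.001], [0.001, 0.004, -1.0]]
contact_force: [1.1, 1.0, -1.0]
gripper_width: 0.0498
finger_force: 0.0
```

Run:
```python
from h import *
s=ctrl.get_state();c=ctrl.calibration("wrist")
R=s["orientation"];p=s["tcp_pos"];print(p)
T=np.eye(4);T[:3,:3]=R;T[:3,3]=p
rel=np.linalg.inv(T)@np.array(c["extrinsics"])
ax=np.array([.5305,.1075]);a=np.radians(110.2);D=np.r_[ax+.155*np.array([np.cos(a),np.sin(a)]),.075]
print("dial",D,"top px",proj("top",D))
for yaw in(-110,-95,-70,-45,-20,20):
    y=np.radians(yaw);o=[]
    for h in range(-110,250,45):
        T=np.eye(4);T[:3,:3]=np.array([[-np.sin(y),np.cos(y),0],[np.cos(y),np.sin(y),0],[0,0,-1]])
        T[0,0]*=1
        x=np.cross(T[:3,1],T[:3,2]);T[:3,0]=x
        T[:3,3]=np.r_[ax+.062*np.array([np.cos(np.radians(h)),np.sin(np.radians(h))]),.130]
        o.append(proj("wrist",D,dict(c,extrinsics=T@rel)).round().astype(int).tolist())
    print(yaw,o)
t=cv2.imread("pics/raw_t3.png").astype(int)
def red(im,u,v,r):
    b=im[v-r:v+r+1,u-r:u+r+1];return int(((b[:,:,2]-np.maximum(b[:,:,1],b[:,:,0]))>60).sum())
print("t3 red near dial",red(t,210,300,14))
```

```text
[0.45978181 0.30217042 0.25770756]
dial [0.47697878 0.25296642 0.075     ] top px [218.84943905 295.57460965]
-110 [[90, 384], [124, 427], [176, 449], [222, 441], [238, 402], [204, 351], [138, 324], [92, 341]]
-95 [[52, 328], [76, 379], [124, 413], [174, 415], [201, 381], [181, 322], [121, 279], [67, 285]]
-70 [[21, 213], [22, 273], [56, 327], [108, 349], [153, 328], [161, 263], [120, 195], [60, 176]]
-45 [[47, 83], [16, 144], [27, 213], [72, 259], [130, 257], [170, 198], [162, 113], [107, 65]]
-20 [[141, -32], [76, 12], [52, 86], [77, 152], [141, 178], [212, 140], [244, 56], [212, -17]]
20 [[392, -81], [308, -104], [230, -69], [201, 5], [240, 77], [328, 102], [410, 63], [435, -13]]
t3 red near dial 5
```

Request:
send_rows:
  commands: [0,0,-10,0.01,-0.05,0,0.06,0,0,-20,0.02,-0.11,0,0.06,0,0,-30,0.033,-0.17,0,0.06,0,0,-40,0.044,-0.225,0,0.06,0,0,-50,0.05,-0.253,0,0.06,0,0,-50,0.05,-0.253,0,0.06,0,0,-50,0.05,-0.253,-0.05,0.06,0,0,-50,0.05,-0.253,-0.05,0.06]

```text
time: 19.23
tcp_pos: [0.5074, 0.0503, 0.2031]
orientation: [[0.702, 0.712, -0.007], [0.712, -0.702, 0.001], [-0.004, -0.006, -1.0]]
contact_force: [0.3, 0.3, 0.0]
gripper_width: 0.06
finger_force: 0.0
```

```bash
cat >> h.py <<'E'
AX=np.array([.5305,.1075]);YD=np.radians(110.2)
def rect(name,im,c,D,half=.045,n=180):
    # top-down view of the dial plane: up = away from stone
    u=np.array([np.cos(YD),np.sin(YD)]);r=np.array([u[1],-u[0]])
    g=np.linspace(-half,half,n);mx=np.zeros((n,n),np.float32);my=mx.copy()
    E=np.array(c["extrinsics"]);f=240/np.tan(np.radians(c["fovy"])/2)
    X,Y=np.meshgrid(g,-g);P=np.stack([D[0]+X*r[0]+Y*u[0],D[1]+X*r[1]+Y*u[1],np.full_like(X,.075)],-1)-E[:3,3]
    q=P@E[:3,:3];w=-q[...,2]
    if name=="wrist":
        rr=np.hypot(q[...,0],q[...,1]);k=f*np.arctan2(rr,w)/rr
    else:k=f/w
    return cv2.remap(im,(c["cx"]+k*q[...,0]).astype(np.float32),(c["cy"]-k*q[...,1]).astype(np.float32),cv2.INTER_CUBIC)
def needle(R):
    h=cv2.cvtColor(R,cv2.COLOR_BGR2HSV).astype(int)
    b=R.astype(int);red=((b[:,:,2]-np.maximum(b[:,:,1],b[:,:,0]))>45)&(h[...,1]>110)
    g=(h[...,1]<60)&(h[...,2]>120)
    m=cv2.connectedComponentsWithStats(g.astype(np.uint8))
    return red,g
def shot(tag):
    D=np.r_[AX+.155*np.array([np.cos(YD),np.sin(YD)]),.075]
    s=ctrl.get_state();cw=ctrl.calibration("wrist");w=ctrl.capture("wrist")[:,:,::-1].copy()
    t=ctrl.capture("top")[:,:,::-1].copy();ct=ctrl.calibration("top")
    cv2.imwrite(f"pics/raw_w_{tag}.png",w);cv2.imwrite(f"pics/raw_t_{tag}.png",t)
    A=rect("wrist",w,cw,D);B=rect("top",t,ct,D)
    cv2.imwrite(f"pics/A_{tag}.png",A);cv2.imwrite(f"pics/B_{tag}.png",B)
    return s,w,A,B,cw
E
python3 - <<'E'
from h import *
s,w,A,B,c=shot("i0")
o=np.zeros((480,800,3),np.uint8);o[:,:640]=w;o[:160,640:]=cv2.resize(A,(160,160));o[170:330,640:]=cv2.resize(B,(160,160));cv2.imwrite("pics/c4.png",o)
print(s["tcp_pos"],s["joints"].round(3),proj("wrist",[.51,.0495,.159],c))
E
```

```text
[0.50742519 0.05031064 0.20306915] [-0.134  0.352  1.477  0.     1.319  0.644] [322.98589422 278.89707328]
```

View pics/c4.png

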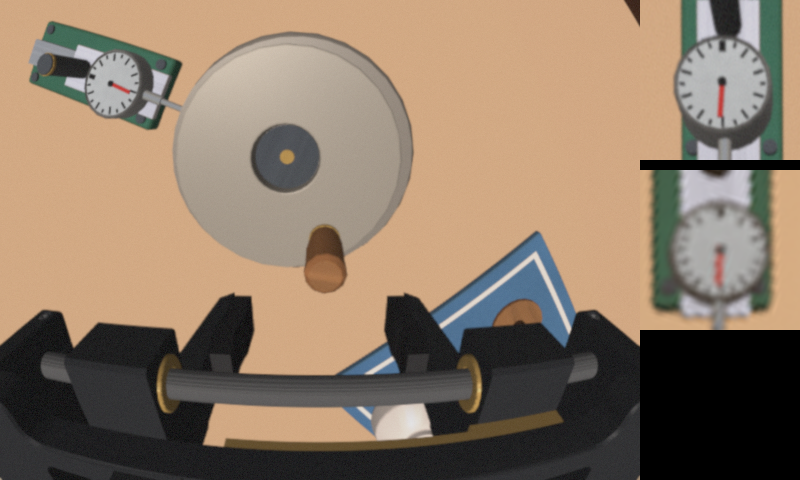

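The handle is at (325,275) as predicted, and the needle reads clearly in both rectified views, pointing at the stone (about π). Next I'll grip the handle.

Request:
send_rows:
  commands: [0,0,0,0,0,-0.04,0.06,0,0,0,0,0,-0.065,0.06,0,0,0,0,0,-0.07,0.06,0,0,0,0,0,-0.07,0.0,0,0,0,0,0,-0.07,0.0,0,0,0,0,0,-0.07,0.0,0,0,0,0,0,-0.07,0.0]
  squeeze: 10

```text
time: 20.2
tcp_pos: [0.5095, 0.049, 0.1358]
orientation: [[0.704, 0.71, 0.001], [0.71, -0.704, -0.001], [0.0, 0.001, -1.0]]
contact_force: [-4.5, 0.5, 2.7]
gripper_width: 0.0235
finger_force: 10.0
```

```bash
cat >> h.py <<'E'
def read(R):
    # centre: dark-rimmed white face via Hough; needle: red pixels about it
    g=cv2.GaussianBlur(cv2.cvtColor(R,cv2.COLOR_BGR2GRAY),(5,5),0)
    c=cv2.HoughCircles(g,cv2.HOUGH_GRADIENT,1,200,param1=80,param2=10,minRadius=46,maxRadius=60)
    b=R.astype(int);m=(b[:,:,2]-np.maximum(b[:,:,1],b[:,:,0]))>50
    Y,X=np.nonzero(m);ok=np.hypot(X-90,Y-90)<55;X,Y=X[ok],Y[ok]
    if len(X)<20:return None
    q=np.c_[X,Y].astype(float);mu=q.mean(0)
    cc=c[0,0,:2] if c is not None else np.array([92,92.])
    v=mu-cc
    l=np.linalg.svd(q-mu,full_matrices=False)[2][0];l*=np.sign(l@v)   # needle line
    A=lambda d:round(float(np.degrees(np.arctan2(d[0],-d[1]))%360),1)
    return A(v),A(l),len(X),cc.round().tolist()
def sample(tag):
    s,w,A,B,c=shot(tag);d=s["tcp_pos"][:2]-AX
    print(tag,"t",round(s["time"],2),"handle deg",round(np.degrees(np.arctan2(d[1],d[0])),2),"r",round(np.hypot(*d)*1000,1),"F",s["contact_force"].round(1),"w",round(s["gripper_width"],4),"wrist",read(A),"top",read(B))
E
python3 - <<'E'
from h import *
for n in "AB": print(read(cv2.imread(f"pics/{n}_i0.png")))
sample("g0");print(ctrl.get_state()["tcp_pos"])
for f in range(-110,260,30):
    p=lambda a:62*np.array([np.cos(np.radians(a)),np.sin(np.radians(a))])
    print(f,[((p(f+k)-p(f))/1000).round(4).tolist() for k in(10,20,30)])
E
```

```text
(185.5, 183.8, 212, [92.0, 94.0])
(182.2, 183.0, 233, [90.0, 88.0])
g0 t 20.2 handle deg -109.73 r 62.1 F [-4.5  0.5  2.7] w 0.0235 wrist (189.0, 184.0, 217, [94.0, 94.0]) top (182.2, 182.9, 240, [90.0, 86.0])
[0.50945241 0.04902494 0.13576539]
-110 [[0.0104, -0.0028], [0.0212, -0.0037], [0.032, -0.0028]]
-80 [[0.0104, 0.0028], [0.0202, 0.0074], [0.0291, 0.0136]]
-50 [[0.0076, 0.0076], [0.0138, 0.0165], [0.0184, 0.0263]]
-20 [[0.0028, 0.0104], [0.0037, 0.0212], [0.0028, 0.032]]
10 [[-0.0028, 0.0104], [-0.0074, 0.0202], [-0.0136, 0.0291]]
40 [[-0.0076, 0.0076], [-0.0165, 0.0138], [-0.0263, 0.0184]]
70 [[-0.0104, 0.0028], [-0.0212, 0.0037], [-0.032, 0.0028]]
100 [[-0.0104, -0.0028], [-0.0202, -0.0074], [-0.0291, -0.0136]]
130 [[-0.0076, -0.0076], [-0.0138, -0.0165], [-0.0184, -0.0263]]
160 [[-0.0028, -0.0104], [-0.0037, -0.0212], [-0.0028, -0.032]]
190 [[0.0028, -0.0104], [0.0074, -0.0202], [0.0136, -0.0291]]
220 [[0.0076, -0.0076], [0.0165, -0.0138], [0.0263, -0.0184]]
250 [[0.0104, -0.0028], [0.0212, -0.0037], [0.032, -0.0028]]
```

Request:
send_rows:
  commands: [0,0,0,0.0104,-0.0028,0,0,0,0,0,0.0212,-0.0037,0,0,0,0,0,0.032,-0.0028,0,0]

```text
time: 20.68
tcp_pos: [0.5413, 0.0462, 0.1357]
orientation: [[0.704, 0.71, -0.0], [0.71, -0.704, -0.0], [-0.0, -0.0, -1.0]]
contact_force: [-2.7, 0.6, 6.7]
gripper_width: 0.0236
finger_force: 10.0
```

```bash
python3 -c "from h import *;sample('g1')"
```

```text
g1 t 20.68 handle deg -79.97 r 62.3 F [-2.7  0.6  6.7] w 0.0236 wrist (152.2, 150.9, 212, [94.0, 94.0]) top (143.8, 147.4, 224, [90.0, 90.0])
```

Request:
send_rows:
  commands: [0,0,0,0.0104,0.0028,0,0,0,0,0,0.0202,0.0074,0,0,0,0,0,0.0291,0.0136,0,0]

```text
time: 21.15
tcp_pos: [0.5704, 0.0595, 0.1357]
orientation: [[0.705, 0.71, -0.0], [0.71, -0.705, -0.001], [-0.001, 0.001, -1.0]]
contact_force: [-2.4, -1.9, 7.3]
gripper_width: 0.0233
finger_force: 10.0
```

```bash
python3 -c "from h import *;sample('g2')"
```

```text
g2 t 21.15 handle deg -50.24 r 62.4 F [-2.4 -1.9  7.3] w 0.0233 wrist (136.8, 140.3, 210, [94.0, 96.0]) top (151.9, 145.5, 228, [92.0, 86.0])
```

Works well in sequence, so I'll carry on round the circle.

Request:
send_rows:
  commands: [0,0,0,0.0076,0.0076,0,0,0,0,0,0.0138,0.0165,0,0,0,0,0,0.0184,0.0263,0,0]

```text
time: 21.62
tcp_pos: [0.5892, 0.0856, 0.1357]
orientation: [[0.705, 0.71, 0.001], [0.71, -0.705, -0.002], [-0.0, 0.002, -1.0]]
contact_force: [1.5, -4.4, 5.1]
gripper_width: 0.0235
finger_force: 10.0
```

```bash
python3 -c "from h import *;sample('g3')"
```

```text
g3 t 21.62 handle deg -20.45 r 62.6 F [ 1.5 -4.4  5.1] w 0.0235 wrist (203.8, 207.1, 230, [92.0, 90.0]) top (209.1, 211.9, 247, [90.0, 88.0])
```

Request:
send_rows:
  commands: [0,0,0,0.0028,0.0104,0,0,0,0,0,0.0037,0.0212,0,0,0,0,0,0.0028,0.032,0,0]

```text
time: 22.1
tcp_pos: [0.5925, 0.1179, 0.1357]
orientation: [[0.705, 0.709, 0.003], [0.709, -0.705, -0.001], [0.001, 0.003, -1.0]]
contact_force: [4.5, -2.8, 4.1]
gripper_width: 0.0237
finger_force: 10.0
```

```bash
python3 -c "from h import *;sample('g4')"
```

```text
g4 t 22.1 handle deg 9.5 r 62.8 F [ 4.5 -2.8  4.1] w 0.0237 wrist (291.5, 251.2, 218, [120.0, 118.0]) top (263.4, 257.6, 74, [90.0, 92.0])
```

Request:
send_rows:
  commands: [0,0,0,-0.0028,0.0104,0,0,0,0,0,-0.0074,0.0202,0,0,0,0,0,-0.0136,0.0291,0,0]

```text
time: 22.58
tcp_pos: [0.5787, 0.1476, 0.1357]
orientation: [[0.705, 0.71, 0.003], [0.71, -0.705, 0.0], [0.002, 0.002, -1.0]]
contact_force: [4.5, -0.7, 4.3]
gripper_width: 0.0236
finger_force: 10.0
```

```bash
python3 -c "from h import *;sample('g5')"
```

```text
g5 t 22.57 handle deg 39.73 r 62.7 F [ 4.5 -0.7  4.3] w 0.0236 wrist (259.6, 255.6, 221, [94.0, 92.0]) top None
```

Request:
send_rows:
  commands: [0,0,0,-0.0076,0.0076,0,0,0,0,0,-0.0165,0.0138,0,0,0,0,0,-0.0263,0.0184,0,0]

```text
time: 23.05
tcp_pos: [0.5518, 0.1662, 0.1357]
orientation: [[0.704, 0.71, 0.002], [0.71, -0.704, 0.001], [0.002, 0.001, -1.0]]
contact_force: [4.1, -0.4, 4.7]
gripper_width: 0.0234
finger_force: 10.0
```

```bash
python3 -c "from h import *;sample('g6')"
```

```text
g6 t 23.05 handle deg 70.04 r 62.4 F [ 4.1 -0.4  4.7] w 0.0234 wrist (228.7, 220.1, 222, [94.0, 94.0]) top None
```

Request:
send_rows:
  commands: [0,0,0,-0.0104,0.0028,0,0,0,0,0,-0.0212,0.0037,0,0,0,0,0,-0.032,0.0028,0,0]

```text
time: 23.52
tcp_pos: [0.5194, 0.1686, 0.1357]
orientation: [[0.704, 0.71, 0.001], [0.71, -0.704, -0.0], [0.001, 0.001, -1.0]]
contact_force: [3.5, -2.8, 6.6]
gripper_width: 0.0234
finger_force: 10.0
```

```bash
python3 -c "from h import *;sample('g7')"
```

```text
g7 t 23.52 handle deg 100.29 r 62.1 F [ 3.5 -2.8  6.6] w 0.0234 wrist (156.0, 156.4, 216, [92.0, 92.0]) top None
```

Request:
send_rows:
  commands: [0,0,0,-0.0104,-0.0028,0,0,0,0,0,-0.0202,-0.0074,0,0,0,0,0,-0.0291,-0.0136,0,0]

```text
time: 24.0
tcp_pos: [0.4906, 0.1546, 0.1357]
orientation: [[0.704, 0.71, 0.002], [0.71, -0.704, -0.0], [0.001, 0.002, -1.0]]
contact_force: [6.0, -2.3, 5.2]
gripper_width: 0.0238
finger_force: 10.0
```

```bash
python3 -c "from h import *;sample('g8')"
```

```text
g8 t 24.0 handle deg 130.31 r 61.7 F [ 6.  -2.3  5.2] w 0.0238 wrist (79.8, 83.0, 220, [94.0, 92.0]) top None
```

Request:
send_rows:
  commands: [0,0,0,-0.0076,-0.0076,0,0,0,0,0,-0.0138,-0.0165,0,0,0,0,0,-0.0184,-0.0263,0,0]

```text
time: 24.48
tcp_pos: [0.4726, 0.1283, 0.1357]
orientation: [[0.704, 0.71, 0.003], [0.71, -0.704, 0.0], [0.002, 0.002, -1.0]]
contact_force: [9.2, -0.5, 2.8]
gripper_width: 0.0239
finger_force: 10.0
```

```bash
python3 -c "from h import *;sample('g9')"
```

```text
g9 t 24.48 handle deg 160.25 r 61.5 F [ 9.2 -0.5  2.8] w 0.0239 wrist (61.5, 71.6, 226, [94.0, 96.0]) top (82.7, 94.7, 30, [88.0, 86.0])
```

Request:
send_rows:
  commands: [0,0,0,-0.0028,-0.0104,0,0,0,0,0,-0.0037,-0.0212,0,0,0,0,0,-0.0028,-0.032,0,0]

```text
time: 24.95
tcp_pos: [0.4699, 0.0967, 0.1357]
orientation: [[0.704, 0.71, 0.003], [0.71, -0.704, 0.001], [0.003, 0.001, -1.0]]
contact_force: [8.5, 3.9, 2.7]
gripper_width: 0.0235
finger_force: 10.0
```

```bash
python3 -c "from h import *;sample('g10')"
```

```text
g10 t 24.95 handle deg -169.91 r 61.6 F [8.5 3.9 2.7] w 0.0235 wrist (134.9, 137.8, 226, [92.0, 94.0]) top (138.5, 142.5, 208, [90.0, 90.0])
```

Request:
send_rows:
  commands: [0,0,0,0.0028,-0.0104,0,0,0,0,0,0.0074,-0.0202,0,0,0,0,0,0.0136,-0.0291,0,0]

```text
time: 25.42
tcp_pos: [0.4827, 0.068, 0.1356]
orientation: [[0.704, 0.71, 0.0], [0.71, -0.704, 0.002], [0.002, -0.001, -1.0]]
contact_force: [4.1, 7.0, 7.1]
gripper_width: 0.0234
finger_force: 10.0
```

```bash
python3 -c "from h import *;sample('g11')"
```

```text
g11 t 25.43 handle deg -140.46 r 62.0 F [4.1 7.  7.1] w 0.0234 wrist (180.0, 179.7, 213, [92.0, 94.0]) top (181.1, 179.2, 231, [90.0, 86.0])
```

Request:
send_rows:
  commands: [0,0,0,0.0076,-0.0076,0,0,0,0,0,0.0165,-0.0138,0,0,0,0,0,0.0263,-0.0184,0,0]

```text
time: 25.9
tcp_pos: [0.5081, 0.0495, 0.1356]
orientation: [[0.704, 0.71, -0.002], [0.71, -0.704, 0.001], [-0.001, -0.002, -1.0]]
contact_force: [-2.2, 3.1, 10.1]
gripper_width: 0.0234
finger_force: 10.0
```

```bash
python3 -c "from h import *;sample('g12')"
```

```text
g12 t 25.9 handle deg -111.08 r 62.2 F [-2.2  3.1 10.1] w 0.0234 wrist (185.8, 184.6, 217, [92.0, 96.0]) top (184.3, 182.4, 229, [90.0, 86.0])
```

Request:
send_rows:
  commands: [0,0,0,0.0104,-0.0028,0,0,0,0,0,0.0212,-0.0037,0,0,0,0,0,0.032,-0.0028,0,0]

```text
time: 26.38
tcp_pos: [0.5402, 0.046, 0.1355]
orientation: [[0.704, 0.71, -0.003], [0.71, -0.704, -0.001], [-0.002, -0.001, -1.0]]
contact_force: [-2.7, -0.1, 9.6]
gripper_width: 0.0238
finger_force: 10.0
```

```bash
python3 -c "from h import *;sample('g13')"
```

```text
g13 t 26.38 handle deg -81.07 r 62.2 F [-2.7 -0.1  9.6] w 0.0238 wrist (154.6, 152.6, 213, [94.0, 94.0]) top (150.0, 150.2, 246, [90.0, 88.0])
```

The high hump is near 25°, reading about 256, and the other hump reads about 186. I'll go on past it in fine steps.

Request:
send_rows:
  commands: [0,0,0,0.0104,0.0028,0,0,0,0,0,0.0202,0.0074,0,0,0,0,0,0.0291,0.0136,0,0,0,0,0,0.0367,0.0212,0,0,0,0,0,0.0429,0.0301,0,0,0,0,0,0.0475,0.0399,0,0,0,0,0,0.0503,0.0503,0,0,0,0,0,0.0512,0.0611,0,0]

```text
time: 27.48
tcp_pos: [0.593, 0.1067, 0.1355]
orientation: [[0.705, 0.709, 0.002], [0.709, -0.705, -0.001], [0.0, 0.002, -1.0]]
contact_force: [5.8, -3.7, 3.0]
gripper_width: 0.0236
finger_force: 10.0
```

```bash
python3 -c "from h import *;sample('f0')"
```

```text
f0 t 27.48 handle deg -0.71 r 62.5 F [ 5.8 -3.7  3. ] w 0.0236 wrist (246.8, 240.7, 225, [96.0, 94.0]) top (242.8, 240.6, 204, [90.0, 90.0])
```

Request:
send_rows:
  commands: [0,0,0,-0.0009,0.0108,0,0]

```text
time: 27.7
tcp_pos: [0.5923, 0.1173, 0.1355]
orientation: [[0.705, 0.709, 0.003], [0.709, -0.705, -0.001], [0.001, 0.003, -1.0]]
contact_force: [5.2, -3.6, 4.2]
gripper_width: 0.0233
finger_force: 10.0
```

```bash
python3 -c "from h import *;sample('f1')"
```

```text
f1 t 27.7 handle deg 9.03 r 62.6 F [ 5.2 -3.6  4.2] w 0.0233 wrist (256.8, 250.8, 220, [96.0, 94.0]) top (258.9, 259.2, 85, [92.0, 90.0])
```

Request:
send_rows:
  commands: [0,0,0,-0.0021,0.0084,0,0]

```text
time: 27.92
tcp_pos: [0.5902, 0.126, 0.1355]
orientation: [[0.705, 0.709, 0.003], [0.709, -0.705, -0.001], [0.001, 0.002, -1.0]]
contact_force: [5.9, -0.9, 2.9]
gripper_width: 0.0237
finger_force: 10.0
```

```bash
python3 -c "from h import *;sample('f2')"
```

```text
f2 t 27.93 handle deg 17.21 r 62.5 F [ 5.9 -0.9  2.9] w 0.0237 wrist (254.6, 255.6, 223, [92.0, 92.0]) top None
```

Request:
send_rows:
  commands: [0,0,0,-0.0032,0.008,0,0]

```text
time: 28.15
tcp_pos: [0.587, 0.1341, 0.1356]
orientation: [[0.705, 0.709, 0.003], [0.709, -0.705, -0.0], [0.002, 0.002, -1.0]]
contact_force: [6.4, -1.0, 3.2]
gripper_width: 0.0235
finger_force: 10.0
```

```bash
python3 -c "from h import *;sample('f3')"
```

```text
f3 t 28.15 handle deg 25.22 r 62.5 F [ 6.4 -1.   3.2] w 0.0235 wrist (248.9, 258.2, 215, [90.0, 88.0]) top None
```

Request:
send_rows:
  commands: [0,0,0,-0.0043,0.0075,0,0]

```text
time: 28.38
tcp_pos: [0.5827, 0.1418, 0.1355]
orientation: [[0.705, 0.709, 0.003], [0.709, -0.705, -0.0], [0.002, 0.002, -1.0]]
contact_force: [6.6, -0.1, 3.5]
gripper_width: 0.0234
finger_force: 10.0
```

```bash
python3 -c "from h import *;sample('f4')"
```

```text
f4 t 28.38 handle deg 33.33 r 62.4 F [ 6.6 -0.1  3.5] w 0.0234 wrist (255.6, 258.4, 217, [92.0, 90.0]) top None
```

Request:
send_rows:
  commands: [0,0,0,-0.0053,0.0068,0,0]

```text
time: 28.6
tcp_pos: [0.5773, 0.1488, 0.1355]
orientation: [[0.705, 0.71, 0.003], [0.71, -0.705, 0.0], [0.002, 0.002, -1.0]]
contact_force: [5.1, 0.3, 3.5]
gripper_width: 0.0237
finger_force: 10.0
```

```bash
python3 -c "from h import *;sample('f5')"
```

```text
f5 t 28.6 handle deg 41.41 r 62.4 F [5.1 0.3 3.5] w 0.0237 wrist (261.2, 254.7, 219, [96.0, 94.0]) top None
```

Request:
send_rows:
  commands: [0,0,0,-0.0062,0.006,0,0]

```text
time: 28.82
tcp_pos: [0.571, 0.1549, 0.1355]
orientation: [[0.705, 0.71, 0.002], [0.71, -0.705, 0.0], [0.002, 0.001, -1.0]]
contact_force: [4.9, 1.0, 4.6]
gripper_width: 0.0237
finger_force: 10.0
```

Run:
```python
from h import *
sample('f6')
T=[cv2.imread(f"pics/A_{t}.png") for t in("f0","f1","f2","f3","f4","f5","f6","g8")]
cv2.imwrite("pics/c5.png",np.vstack([np.hstack(T[:4]),np.hstack(T[4:])]))
```

```text
f6 t 28.82 handle deg 49.5 r 62.4 F [4.9 1.  4.6] w 0.0237 wrist (255.7, 248.8, 216, [96.0, 94.0]) top None
```

View pics/c5.png

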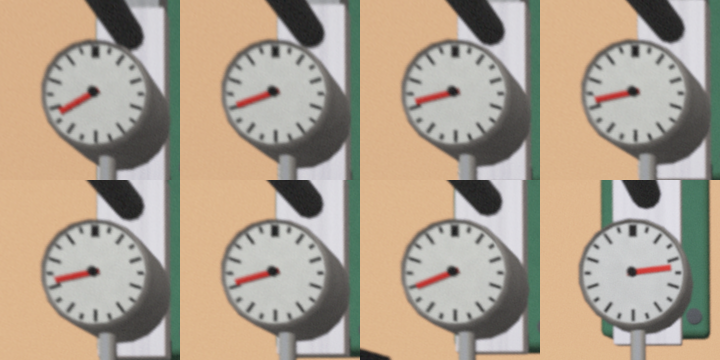

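The needle's line angles run smoothly: 241, 251, 256, 258, 258, 255, 249. That puts the peak at about 29° of handle direction. I'll carry on one more turn in the same direction and stop there.

Request:
send_rows:
  commands: [0,0,0,-0.0156,0.0096,0,0,0,0,0,-0.0334,0.0142,0,0,0,0,0,-0.0517,0.0134,0,0,0,0,0,-0.069,0.0073,0,0,0,0,0,-0.0837,-0.0037,0,0,0,0,0,-0.0946,-0.0184,0,0,0,0,0,-0.1007,-0.0357,0,0,0,0,0,-0.1015,-0.054,0,0,0,0,0,-0.0969,-0.0717,0,0,0,0,0,-0.0873,-0.0873,0,0,0,0,0,-0.0736,-0.0995,0,0,0,0,0,-0.0569,-0.1071,0,0,0,0,0,-0.0388,-0.1095,0,0,0,0,0,-0.0207,-0.1065,0,0,0,0,0,-0.0043,-0.0983,0,0,0,0,0,0.009,-0.0857,0,0,0,0,0,0.018,-0.0697,0,0,0,0,0,0.022,-0.0518,0,0,0,0,0,0.0206,-0.0335,0,0,0,0,0,0.0176,-0.0243,0,0]

```text
time: 31.42
tcp_pos: [0.588, 0.1307, 0.1355]
orientation: [[0.704, 0.71, 0.001], [0.71, -0.704, -0.001], [-0.0, 0.001, -1.0]]
contact_force: [4.1, -3.5, 5.5]
gripper_width: 0.024
finger_force: 10.0
```

Request:
send_rows:
  commands: [0,0,0,-0.0018,0.0038,0,0,0,0,0,-0.0035,0.0073,0,0,0,0,0,-0.0035,0.0073,0,0]

```text
time: 31.8
tcp_pos: [0.5844, 0.138, 0.1355]
orientation: [[0.704, 0.71, 0.0], [0.71, -0.704, 0.001], [0.001, -0.0, -1.0]]
contact_force: [3.3, 2.2, 5.0]
gripper_width: 0.0235
finger_force: 10.0
```

```bash
python3 -c "from h import *;sample('e0')"
```

```text
e0 t 31.8 handle deg 29.55 r 61.9 F [3.3 2.2 5. ] w 0.0235 wrist (265.3, 258.8, 209, [96.0, 94.0]) top None
```

Request:
send_rows:
  commands: [0,0,0,0,0,0,0.04,0,0,0,0,0,0,0.05,0,0,0,0,0,0,0.05,0,0,0,0,0,0.03,0.05,0,0,0,0,0,0.08,0.05,0,0,0,0,0,0.13,0.05,0,0,0,0,0,0.14,0.05,0,0,0,0,0,0.14,0.05]

```text
time: 32.9
tcp_pos: [0.5842, 0.138, 0.2747]
orientation: [[0.704, 0.71, -0.001], [0.71, -0.704, -0.0], [-0.001, -0.0, -1.0]]
contact_force: [0.7, 0.2, -0.5]
gripper_width: 0.0499
finger_force: 0.0
```

Run:
```python
from h import *
sample('e1')
w=cv2.imread("pics/raw_w_e1.png");t=cv2.imread("pics/raw_t_e1.png");A=cv2.imread("pics/A_e1.png")
o=np.zeros((420,800,3),np.uint8);o[:,:560]=cv2.resize(w,(560,420));o[:240,560:]=cv2.resize(t[220:370,340:490],(240,240));o[240:,580:760]=A;cv2.imwrite("pics/c6.png",o)
```

```text
e1 t 32.9 handle deg 29.58 r 61.8 F [ 0.7  0.2 -0.5] w 0.0499 wrist (256.7, 258.6, 199, [94.0, 90.0]) top None
```

View pics/c6.png

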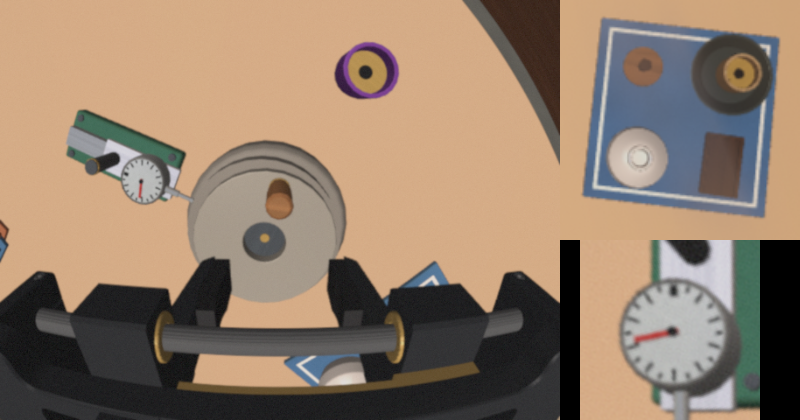

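The handle is free and the needle is still at its maximum of 258.6°. The lid, hopper, jar and spoon rest all stand correctly on the tile, so I'm handing in.

```bash
python3 -c "from bench import ctrl;print(ctrl.finish_job())"
```

```text
the job is handed in; nothing more can be done
None
```

I handed the job in at about 33 s: the lid is on the tile, the hopper is in the dish, the gauge is home, and the stone was turned over two whole turns counter-clockwise and left at rest at its largest reading (needle about 4.5 rad), with jar and spoon rest undisturbed.

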